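# Seat the medicine bottle on the label printer's sensing pin

### The arm

A 6-joint arm with a two-finger parallel gripper is mounted at the origin on the work surface. World frame = base frame: x ahead of the robot, y to its left, z up, the work surface at z = 0. Lengths are in m, angles in rad, forces in N, time in s.
With the tool pointing down it reaches from about 0.375 to 0.9 m from the base axis. Payload 3.1 kg.
Tool frame: the origin (TCP) lies between the finger pads; the fingertips stand 19 mm ahead of it and the grasp point (between the pads) is the TCP; z points along the fingers, y is the line along which they close (so a half turn about z gives the same grasp; the last joint's range is limited). The gripper opens to 87 mm and grips with 3 to 60 N. Pads are 19 mm wide; open, the fingers measure 117 mm over their backs; the gripper's body (75 mm by 190 mm) begins 51 mm behind the grasp point.
Start: joints at [-1.47, 0.527, 1.433, -0, 1.181, -0.178], TCP at [0.172, -0.601, 0.242] pointing down, gripper open.
Joint ranges: [-3.08, 3.08], [-0.75, 2.2], [0.22, 2.44], [-1.43, 4.57], [0, 2.65], [-2.85, 2.85]. Speed limits (rad/s): [2.79, 2.79, 3.14, 3.14, 3.14, 3.14].

### API

Orientations are given as a unit quaternion [x, y, z, w].
In Python, from rig import robot, camera, camera_info, hand_in gives the robot as it stands.
- The arm moves only by the shell command python3 -m handwheel 'ROWS' [FORCE]. ROWS is a JSON object of lists of equal length, an entry for each row: "hand": the opening, from 0 (shut) to 1 (fully open); "translation": the shift along the world's x, y, z in mm, a list of three; "turn": the turn, a rotation vector about the world's x, y, z in rad, a list of three. In form: {"hand": [hand, ...], "translation": [[tx, ty, tz], ...], "turn": [[ax, ay, az], ...]}. A call has 1 to 12 rows; each row is the pose to reach, as a shift and turn from the pose commanded when the call began; what a row does not reach only later rows make up. A row lasts 1/12 s, in which the tool goes at most 41.7 mm and 7.16 degrees, less where a joint would pass 70% of its speed; a pose out of reach is approached as far as the arm can. A call with a gripper value outside its range is refused whole. The fingers move at their own pace and stop on an object; FORCE is the grip in N (left out, the last holds). Time passes only in rows, so rows that repeat a pose let the fingers close. It gives the time, the measured TCP pose, the force, the opening and the grip force at its end, in the units of the state.
- robot.get_obs(): the state, without advancing time (a new reading comes with each control period).
- camera(name): name is "side" or "top" or "wrist"; returns (picture, depth): 420x560x3 uint8, red, green, blue; 420x560 float32, m along the optical axis (not along the pixel's ray), 0 where there is no reading.
- camera_info(name): a dict with "vertical_fov" (degrees; the focal length in pixels is half the picture's height over the tangent of half this angle, whatever the lens; pixels are square), "cx", "cy" (the principal point, pixels), "world_from_camera" (4x4, takes a point from camera to world coordinates). Camera axes: x right, y down, z forward; pixel columns grow to the right and rows downward; lengths in m; the calibration is good to about 2 mm. A picture is of the moment at which its call begins: read the wrist's pose just before it. camera_info takes no time and is no camera call; for the wrist camera it gives the pose at the moment of the call.
- hand_in(): hands the job in; it is judged then, once.
The state is a dict: "time": time; "q": joint angles; "joint_velocities": joint speeds; "joint_torque": joint torques, N m; "position": TCP position; "tool_rot": TCP orientation; "ft_force": force on the tool from outside, world axes, zero at the start; "moment": the same for the moment, N m; "grip_width": finger opening in m; "grip_force": force on a finger pad.
Only numpy, scipy, OpenCV 4.12 (cv2) and the standard library are available. Lean on these libraries where they do the work, as an engineer would, in place of code of your own. Each camera call takes 0.05 s, during which the arm holds its last target. There are 200 camera calls.

### The job

Take the red medicine bottle with the white cap and set it down gently (do not drop it) upright in the round nest of the bottle label printer, so that it stands on the nest's floor and its weight holds the yellow sensing pin down. Let go of it, and leave the other red bottle, the one with the red cap, standing where it is.

Things in the scene. Friction and masses are not known exactly. Their poses are not given: they have to be found in the camera images.
- vial_center (a point): Point on the axis, half-way up (45 mm above the underside), of the red medicine bottle with a WHITE cap and white paper label. Rigid, upright, 90 mm tall, about 0.16 kg. Its round body, 42 mm in diameter up to 62 mm, can be gripped at this height; above it a 31 mm wide cap (69 to 90 mm). z is up; its yaw means nothing.
- decoy_center (a point): Centre, half-way up (45 mm above its underside), of the other red bottle, of the same size and label but with a RED cap. It must stay standing where it is. Two white bottles of the same size stand about too; centres of neighbouring bottles are at least 85 mm apart.
- nest (a point): Centre of the black floor (10 mm above the counter) of the round nest of the fixed label printer: a pocket 66 mm wide, 12 mm deep, in a blue block 120 x 120 x 22 mm; the pin stands in its middle. A bottle anywhere on this floor covers the pin. z is up; the printer's white housing, 60 mm high, lies on this frame's +y side, 65 to 165 mm from this point, and reaches 65 mm either way along x.
- pin (a joint): The yellow sensing pin, 12 mm across, in the middle of the nest's floor, pressed straight down against a weak spring (under 0.7 N), which the bottle's weight overcomes. Metres: 0 = up, its top 6 mm above the floor; 0.006 = its top level with the floor, as with a bottle standing there; full travel 0.007.

How it is judged:
By the outcome, as a careful person would: the job done as asked, in the order asked, and still so for the second after the job is handed in, with the robot touching nothing.
It also fails if it takes over 48 s, if anything falls off the work surface, if the arm or the gripper's body presses on something with over 40 N, if the wrist force passes 120 N, or if a joint passes its speed limit or range.

## Working session

There is one attempt and no reset: what is moved stays moved. The work goes in short steps, Python scripts to look and compute and a shell command to move; the robot and the scene stay as the last step left them, time stands still between calls to the robot, and variables do not carry over. Pictures are saved under pics/ and viewed, at most 10 in all, crops included, and the job is handed in when it is done.

```bash
ls; mkdir -p pics; python3 - <<'E'
from rig import robot,camera,camera_info
import cv2,numpy as np
o=robot.get_obs();print(o['time'],o['position'],o['tool_rot'],o['grip_width'])
for n in ['top','side']:
    p,d=camera(n);i=camera_info(n);cv2.imwrite(f'pics/{n}0.png',p[...,::-1]);np.savez(f'{n}0.npz',p=p,d=d,**i);print(n,i)
E
```

```text
pics
0.0 [ 0.17194206 -0.60015896  0.24055709] [ 9.90300857e-01  1.38935303e-01  4.36216228e-05 -1.09226347e-03] 0.08680416713734274
top {'vertical_fov': 57.047801905046576, 'cx': 286.8007332772453, 'cy': 211.51292579485352, 'world_from_camera': array([[ 1.89895720e-01, -9.59549170e-01,  2.07858137e-01,
         4.01352829e-01],
       [-9.81804165e-01, -1.85495515e-01,  4.06447439e-02,
        -5.00261688e-02],
       [-4.43877953e-04, -2.11794248e-01, -9.77314176e-01,
         7.00560639e-01],
       [ 0.00000000e+00,  0.00000000e+00,  0.00000000e+00,
         1.00000000e+00]])}
side {'vertical_fov': 54.08229474228067, 'cx': 280.5820433031939, 'cy': 208.5552355482007, 'world_from_camera': array([[-0.96567929, -0.10310137,  0.238398  ,  0.35343519],
       [-0.25831495,  0.47714743, -0.84000221,  0.58032737],
       [-0.02714562, -0.87275451, -0.48740402,  0.42993514],
       [ 0.        ,  0.        ,  0.        ,  1.        ]])}
```

View pics/top0.png

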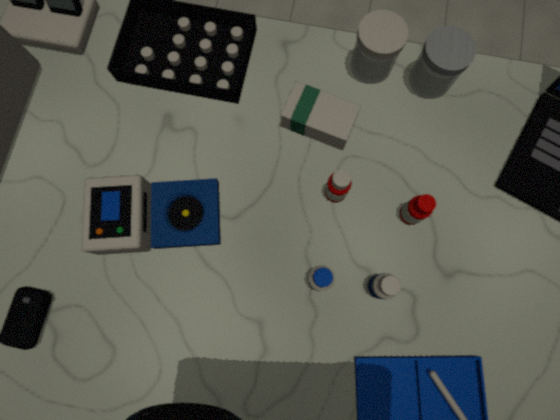

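View pics/side0.png

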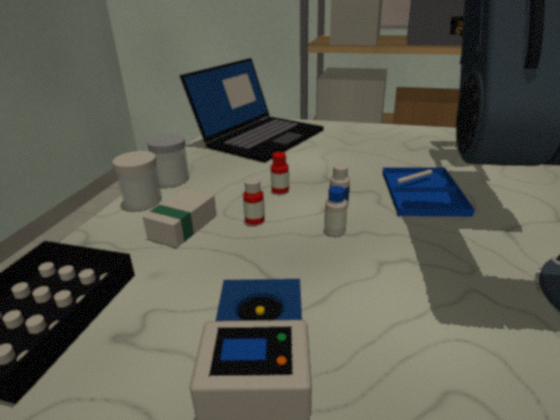

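The top view shows the white-capped red bottle at about (338,185), with its cap near (341,178). The red-capped decoy is at (418,208), the white bottles at (321,278) and (384,286), and the nest at (185,213) with its housing to the left. The side view agrees: target (254,203), decoy (280,173), pin (260,310).

```bash
cat >h.py <<'E'
import numpy as np,cv2
def ray(i,u,v,z,h=420):
    f=h/2/np.tan(np.radians(float(i['vertical_fov']))/2);T=i['world_from_camera']
    d=T[:3,:3]@np.array([(u-i['cx'])/f,(v-i['cy'])/f,1.]);o=T[:3,3]
    return o+d*(z-o[2])/d[2]
def cloud(i,d):
    f=210/np.tan(np.radians(float(i['vertical_fov']))/2);T=i['world_from_camera']
    v,u=np.mgrid[:420,:560];c=np.stack([(u-i['cx'])/f*d,(v-i['cy'])/f*d,d],-1)
    return c@T[:3,:3].T+T[:3,3]
def blobs(m,amin=15):
    n,l,s,c=cv2.connectedComponentsWithStats(m.astype(np.uint8))
    return [(c[k].round(1),s[k]) for k in range(1,n) if s[k][4]>=amin]
E
python3 - <<'E'
from h import *
for n,rois,py in [('top',[(325,165,355,205),(398,190,438,226)],(165,193,205,235)),('side',[(240,175,270,228),(268,148,292,196)],(245,300,275,320))]:
    i=np.load(n+'0.npz');P=i['p'].astype(int);W=cloud(i,i['d']);R,G,B=P[...,0],P[...,1],P[...,2]
    for a,b,c,d in rois:
        w=W[b:d,a:c].reshape(-1,3);ok=(i['d'][b:d,a:c]>0).ravel()
        w=w[ok];t=w[(w[:,2]>.083)&(w[:,2]<.1)]
        print(n,'cap top pts',len(t),t.mean(0).round(4),(t.min(0)*.5+t.max(0)*.5).round(4),np.ptp(t,axis=0).round(3), 'zmax',w[:,2].max())
        m=np.zeros(R.shape,bool);m[b:d,a:c]=((R>110)&(G<60))[b:d,a:c]
        for x in blobs(m):print('  red',x[0],x[1])
        # body ring
        r=w[(w[:,2]>.03)&(w[:,2]<.055)];print('  body',len(r),r.mean(0).round(4))
    a,b,c,d=py;m=np.zeros(R.shape,bool);m[b:d,a:c]=((R>130)&(G>100)&(B<90))[b:d,a:c]
    for x in blobs(m,5):print(n,'pin',x[0],x[1],ray(i,*x[0],.016).round(4),W[int(x[0][1]),int(x[0][0])])
    if n=='top':
        m=np.zeros(R.shape,bool);m[b-25:d+25,150:230]=((B>R+40))[b-25:d+25,150:230]
        cs,_=cv2.findContours(m.astype(np.uint8),0,2);q=max(cs,key=cv2.contourArea);bx=cv2.boxPoints(cv2.minAreaRect(q));print([ray(i,*k,.022).round(3)[:2] for k in bx])
        for c in [(321,278),(384,286)]:print('white',ray(i,*c,.085).round(3))
E
```

```text
top cap top pts 275 [ 0.6037 -0.1015  0.0897] [ 0.6047 -0.1017  0.088 ] [0.031 0.03  0.009] zmax 0.09260798756870814
  body 103 [ 0.5888 -0.0975  0.0433]
top cap top pts 290 [ 0.5881 -0.2437  0.0895] [ 0.5885 -0.2444  0.0882] [0.03 0.03 0.01] zmax 0.09297773527050934
  red [426.9 202.6] [419 195  17  17 227]
  body 139 [ 0.5779 -0.2329  0.0431]
[array([0.555, 0.236]), array([0.582, 0.116]), array([0.464, 0.085]), array([0.438, 0.201])]
white [ 0.438 -0.097  0.085]
white [ 0.444 -0.196  0.085]
side cap top pts 123 [ 0.6025 -0.0983  0.0885] [ 0.6038 -0.1013  0.0871] [0.03  0.029 0.008] zmax 0.09098893840159594
  red [253.4 195.2] [244 191  19   8  81]
  body 236 [ 0.5985 -0.0879  0.0428]
side cap top pts 93 [ 0.5871 -0.2414  0.0882] [ 0.588  -0.2449  0.087 ] [0.03  0.033 0.008] zmax 0.09092529626462942
  red [279.  154.6] [273 152  12   6  55]
  red [279.6 167.1] [271 164  17   7  60]
  body 186 [ 0.5839 -0.2303  0.0426]
side pin [259.5 309. ] [257 307   6   5  26] [0.509  0.1598 0.016 ] [0.5094595  0.16055597 0.01660982]
```

Both views agree. The bottle is at (0.604, -0.1015) with its top at 0.09, the decoy is 143 mm away, and the nest is at (0.5095, 0.160), with its +x axis about 14.6° from world x. I'll turn the tool about +1.55 rad on the way so the fingers close along the nest's x, clear of the housing.

```bash
python3 -m handwheel '{"hand":[1,1,1,1,1,1,1,1,1,1,1,1],"translation":[[27,31,0],[54,62,0],[81,94,0],[108,125,0],[135,156,0],[162,187,0],[189,218,0],[216,250,0],[243,281,0],[270,312,0],[297,343,0],[324,374,0]],"turn":[[0,0,0.1],[0,0,0.2],[0,0,0.3],[0,0,0.4],[0,0,0.5],[0,0,0.6],[0,0,0.7],[0,0,0.8],[0,0,0.9],[0,0,1.0],[0,0,1.1],[0,0,1.2]]}' 20
python3 -m handwheel '{"hand":[1,1,1,1,1,1,1,1],"translation":[[27,31,0],[54,62,0],[81,94,0],[108,125,0],[108,125,-20],[108,125,-20],[108,125,-20],[108,125,-20]],"turn":[[0,0,0.1],[0,0,0.2],[0,0,0.3],[0,0,0.35],[0,0,0.35],[0,0,0.35],[0,0,0.35],[0,0,0.35]]}'
python3 - <<'E'
from rig import robot,camera,camera_info
from h import *
o=robot.get_obs();print(o['time'],o['position'],o['tool_rot'],o['q'],o['ft_force'])
i=camera_info('wrist');p,d=camera('wrist');cv2.imwrite('pics/w1.png',p[...,::-1])
W=cloud(i,d);m=(W[...,2]>.083)&(W[...,2]<.096)&(d>0)
for c,s in blobs(m,200):
    print(c,s,ray(i,*c,.09).round(4))
E
```

```text
time: 1.1
position: [0.4968, -0.2249, 0.2413]
tool_rot: [0.737, 0.676, -0.0, -0.0]
ft_force: [0.9, -0.6, -0.2]
grip_width: 0.0871
grip_force: 0.0
time: 1.77
position: [0.6032, -0.1025, 0.2214]
tool_rot: [0.611, 0.792, -0.0, -0.001]
ft_force: [0.5, -0.4, 0.2]
grip_width: 0.0871
grip_force: 0.0
1.7667 [ 0.60322233 -0.10251494  0.22142411] [ 6.10719214e-01  7.91846881e-01 -3.98302851e-04 -6.31809948e-04] [-3.50577858e-01  5.32965432e-01  1.48665701e+00 -4.19677140e-04
  1.12341529e+00 -6.07254833e-01] [ 0.47179635 -0.40453341  0.19605689]
[112.4 158.8] [ 95 143  36  33 915] [ 0.4415 -0.0985  0.09  ]
[280.2 204.3] [265 189  31  32 756] [ 0.6044 -0.1013  0.09  ]
[233.3 315.5] [220 309  28  12 251] [ 0.5868 -0.2336  0.09  ]
```

View pics/w1.png

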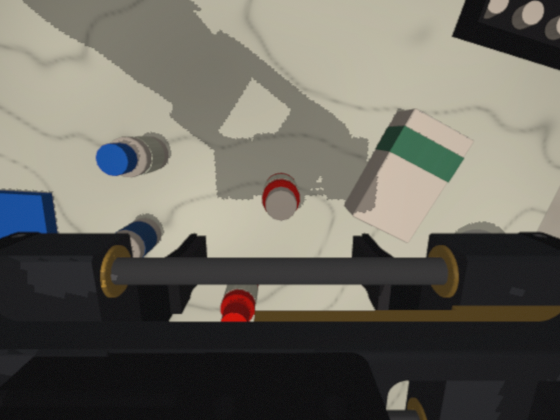

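The wrist view shows the white cap at (280,204), centred between the fingers. The carton on the right, with its near corner at (348,205), needs a clearance check.

```bash
python3 - <<'E'
from h import *
i=np.load('top0.npz');W=cloud(i,i['d'])[(i['d']>0)]
t=np.array([.6045,-.1015]);a=.255+.015
ex=np.array([np.cos(a),np.sin(a)]);ey=np.array([-ex[1],ex[0]])
q=W[:,:2]-t;u=q@ex;v=q@ey;z=W[:,2]
m=(z>.015)&(np.hypot(u,v)>.03)&(abs(v)<.06)&(abs(u)<.13);print(m.sum(),'u',u[m].min() if m.any() else 0,z[m].max() if m.any() else 0)
for k in range(30,130,10):
    s=m&(u*1e3>k)&(u*1e3<=k+10)
    if s.any():print(k,v[s].min().round(3),v[s].max().round(3),z[s].max().round(3))
E
```

```text
1241 u 0.08114229858348346 0.053457138424318096
80 -0.026 -0.005 0.052
90 -0.032 0.016 0.053
100 -0.038 0.037 0.053
110 -0.042 0.056 0.053
120 -0.047 0.059 0.053
```

Carton starts at 81 mm (the finger backs reach 58 mm) and is 53 mm high, so the gripper body clears it. Descend and grip.

```bash
python3 -m handwheel '{"hand":[1,1,1,1,1,1,1,1,1],"translation":[[1,1,-30],[1,1,-60],[1,1,-85],[1,1,-110],[1,1,-130],[1,1,-150],[1,1,-165],[1,1,-173],[1,1,-173]],"turn":[[0,0,0],[0,0,0],[0,0,0],[0,0,0],[0,0,0],[0,0,0],[0,0,0],[0,0,0],[0,0,0]]}'
python3 -m handwheel '{"hand":[0.6,0.5,0.4,0.3,0.3,0.3,0.3,0.3,0.3,0.3,0.3,0.3],"translation":[[0,0,0],[0,0,0],[0,0,0],[0,0,0],[0,0,0],[0,0,0],[0,0,0],[0,0,0],[0,0,0],[0,0,0],[0,0,0],[0,0,0]],"turn":[[0,0,0],[0,0,0],[0,0,0],[0,0,0],[0,0,0],[0,0,0],[0,0,0],[0,0,0],[0,0,0],[0,0,0],[0,0,0],[0,0,0]]}' 20
```

```text
time: 2.57
position: [0.6039, -0.1018, 0.0475]
tool_rot: [0.611, 0.792, -0.0, -0.001]
ft_force: [0.1, -0.0, 0.1]
grip_width: 0.087
grip_force: 0.0
time: 3.57
position: [0.6049, -0.1008, 0.0487]
tool_rot: [0.61, 0.792, -0.0, -0.0]
ft_force: [-1.8, -0.3, 1.8]
grip_width: 0.0413
grip_force: 20.0
```

```bash
python3 -m handwheel '{"hand":[0.3,0.3,0.3,0.3,0.3,0.3,0.3],"translation":[[0,0,8],[0,0,20],[0,0,40],[0,0,60],[0,0,80],[0,0,95],[0,0,100]],"turn":[[0,0,0],[0,0,0],[0,0,0],[0,0,0],[0,0,0],[0,0,0],[0,0,0]]}'
python3 -m handwheel '{"hand":[0.3,0.3,0.3,0.3,0.3,0.3,0.3,0.3,0.3,0.3,0.3,0.3],"translation":[[-4,10,0],[-10,30,0],[-20,55,0],[-30,82,0],[-40,110,0],[-50,138,0],[-60,165,0],[-70,193,0],[-80,220,0],[-90,245,0],[-95,261,0],[-95,261,0]],"turn":[[0,0,0],[0,0,0],[0,0,0],[0,0,0],[0,0,0],[0,0,0],[0,0,0],[0,0,0],[0,0,0],[0,0,0],[0,0,0],[0,0,0]]}'
python3 - <<'E'
from rig import robot,camera,camera_info
from h import *
o=robot.get_obs();print(o['position'],o['q'].round(2) if hasattr(o['q'],'round') else o['q'])
for n in ['top','side']:
    i=camera_info(n);p,d=camera(n);W=cloud(i,d);cv2.imwrite(f'pics/{n}1.png',p[...,::-1])
    P=p.astype(int);m=(P[...,0]>80)&(P[...,1]<50)&(P[...,2]<50)
    for c,s in blobs(m):
        w=W[int(c[1]),int(c[0])];print(n,c,s,w.round(4))
E
```

```text
time: 4.15
position: [0.6068, -0.1014, 0.1521]
tool_rot: [0.61, 0.792, 0.001, 0.003]
ft_force: [0.8, 0.6, -1.7]
grip_width: 0.0415
grip_force: 20.0
time: 5.15
position: [0.5064, 0.1635, 0.1475]
tool_rot: [0.609, 0.793, -0.001, -0.002]
ft_force: [-1.2, 0.7, -0.8]
grip_width: 0.0414
grip_force: 20.0
[0.50636556 0.16351942 0.14745934] [ 0.1   0.54  1.75  0.    0.85 -0.16]
top [422.2 205.8] [409 195  26  25 411] [ 0.5836 -0.2381  0.0896]
side [255.1 230. ] [239 219  32  21 458] [0.5014 0.1768 0.1617]
side [257.8 265.5] [244 259  28  12 193] [0.5012 0.179  0.11  ]
```

View pics/side1.png

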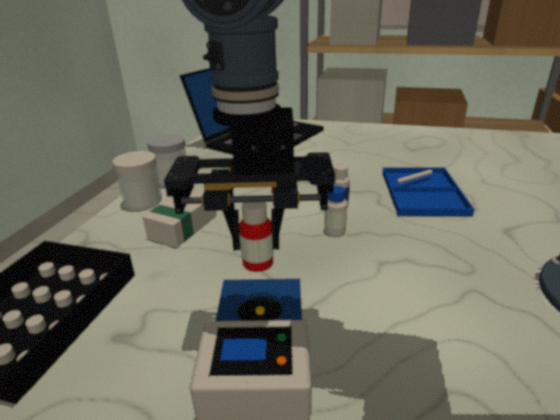

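The side view shows the bottle upright in the fingers at (257,245), over the nest with the pin at (260,310). Its red rim is consistent with being at about the nest's xy. Descend part way and let it settle.

```bash
python3 -m handwheel '{"hand":[0.3,0.3,0.3,0.3,0.3,0.3,0.3,0.3,0.3],"translation":[[0,0,-10],[0,0,-25],[0,0,-40],[0,0,-55],[0,0,-65],[0,0,-70],[0,0,-70],[0,0,-70],[0,0,-70]],"turn":[[0,0,0],[0,0,0],[0,0,0],[0,0,0],[0,0,0],[0,0,0],[0,0,0],[0,0,0],[0,0,0]]}'
python3 - <<'E'
from rig import robot,camera,camera_info
from h import *
for n in ['side']:
    i=camera_info(n);p,d=camera(n);W=cloud(i,d);o=robot.get_obs();print(o['position'])
    cv2.imwrite('pics/side2.png',cv2.resize(p[150:350,160:360,::-1],None,fx=3,fy=3))
    # body points: near-axis, circle fit from surface points between z .04-.10
    x,y=o['position'][:2];m=(d>0)&(np.hypot(W[...,0]-x,W[...,1]-y)<.028)&(W[...,2]>.032)&(W[...,2]<.045)
    w=W[m];A=np.c_[2*w[:,:2],np.ones(len(w))];c=np.linalg.lstsq(A,(w[:,:2]**2).sum(1),rcond=None)[0]
    print(len(w),'centre',c[:2],'r',np.sqrt(c[2]+c[0]**2+c[1]**2),'zmin',W[(d>0)&(np.hypot(W[...,0]-x,W[...,1]-y)<.024)][:,2].min())
E
```

```text
time: 6.0
position: [0.5106, 0.16, 0.079]
tool_rot: [0.61, 0.792, 0.0, 0.0]
ft_force: [-0.8, -0.2, -1.6]
grip_width: 0.0412
grip_force: 20.0
[0.51072462 0.16010714 0.07922094]
203 centre [0.51058936 0.15780148] r 0.020335066959131398 zmin 0.008100192579118648
```

View pics/side2.png

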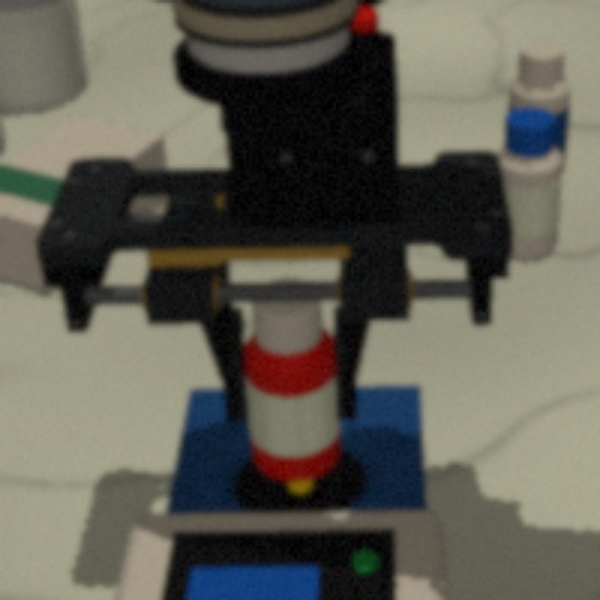

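The crop shows the bottle centred above the black pocket, with the pin still visible at (300,487) below it. Centre fit is (0.5106, 0.158) against the nest's (0.5095, 0.160), well within the 12 mm clearance. Lower slowly.

```bash
python3 -m handwheel '{"hand":[0.3,0.3,0.3,0.3,0.3,0.3,0.3,0.3,0.3,0.3,0.3,0.3],"translation":[[0,1,-3],[-1,1,-6],[-1,1,-9],[-1,1,-11],[-1,1,-13],[-1,1,-15],[-1,1,-16],[-1,1,-17],[-1,1,-18],[-1,1,-18.5],[-1,1,-19],[-1,1,-19]],"turn":[[0,0,0],[0,0,0],[0,0,0],[0,0,0],[0,0,0],[0,0,0],[0,0,0],[0,0,0],[0,0,0],[0,0,0],[0,0,0],[0,0,0]]}'
python3 -m handwheel '{"hand":[0.3,0.3,0.3,0.3],"translation":[[0,0,-0.5],[0,0,-1],[0,0,-1],[0,0,-1]],"turn":[[0,0,0],[0,0,0],[0,0,0],[0,0,0]]}'
```

```text
time: 7.05
position: [0.509, 0.1611, 0.0595]
tool_rot: [0.61, 0.792, -0.0, -0.0]
ft_force: [0.3, 0.3, -0.6]
grip_width: 0.0415
grip_force: 20.0
time: 7.38
position: [0.509, 0.1612, 0.0587]
tool_rot: [0.61, 0.792, 0.0, 0.0]
ft_force: [0.6, 0.8, -0.1]
grip_width: 0.0413
grip_force: 20.0
```

```bash
python3 -m handwheel '{"hand":[0.3,0.3,0.3,0.3],"translation":[[0,0,-0.5],[0,0,-0.5],[0,0,-1],[0,0,-1]],"turn":[[0,0,0],[0,0,0],[0,0,0],[0,0,0]]}'
```

```text
time: 7.72
position: [0.5091, 0.1612, 0.0586]
tool_rot: [0.61, 0.792, 0.0, 0.0]
ft_force: [-1.5, -0.0, 8.2]
grip_width: 0.0411
grip_force: 20.0
```

Contact on the floor (8 N up, z stopped at 0.0586). Open gently, then retreat straight up.

```bash
python3 -m handwheel '{"hand":[0.5,0.52,0.55,0.6,0.65,0.7,0.75,0.8,0.8,0.8],"translation":[[0,0,0.5],[0,0,0.5],[0,0,0.5],[0,0,0.5],[0,0,0.5],[0,0,0.5],[0,0,0.5],[0,0,0.5],[0,0,0.5],[0,0,0.5]],"turn":[[0,0,0],[0,0,0],[0,0,0],[0,0,0],[0,0,0],[0,0,0],[0,0,0],[0,0,0],[0,0,0],[0,0,0]]}'
python3 -m handwheel '{"hand":[0.8,0.8,0.8,0.8,0.8,0.8,0.8,0.8,0.8,0.8,0.8,0.8],"translation":[[0,0,5],[0,0,15],[0,0,30],[0,0,50],[0,0,70],[0,0,95],[0,0,120],[0,0,140],[0,0,155],[0,0,160],[0,0,160],[0,0,160]],"turn":[[0,0,0],[0,0,0],[0,0,0],[0,0,0],[0,0,0],[0,0,0],[0,0,0],[0,0,0],[0,0,0],[0,0,0],[0,0,0],[0,0,0]]}'
python3 - <<'E'
from rig import robot,camera,camera_info
from h import *
n='side';i=camera_info(n);p,d=camera(n);W=cloud(i,d);o=robot.get_obs();print(o['position'],o['ft_force'])
cv2.imwrite('pics/side3.png',cv2.resize(p[130:380,160:410,::-1],None,fx=2.4,fy=2.4))
m=(d>0)&(np.hypot(W[...,0]-.51,W[...,1]-.16)<.04)
w=W[m];w=w[(w[:,2]<.13)];print('top z',np.percentile(w[:,2],98));t=w[w[:,2]>.094];print((t.min(0)+t.max(0))/2,np.ptp(t,axis=0))
for a,b in((.032,.04),(.06,.07)):
    b_=w[(w[:,2]>a)&(w[:,2]<b)];A=np.c_[2*b_[:,:2],np.ones(len(b_))];print(a,np.linalg.lstsq(A,(b_[:,:2]**2).sum(1),rcond=None)[0][:2])
E
```

```text
time: 8.55
position: [0.509, 0.1612, 0.058]
tool_rot: [0.61, 0.792, -0.0, -0.0]
ft_force: [-0.2, -0.5, -1.1]
grip_width: 0.0689
grip_force: 0.0
time: 9.55
position: [0.5086, 0.1611, 0.2181]
tool_rot: [0.61, 0.792, -0.0, -0.0]
ft_force: [0.5, 0.1, -0.6]
grip_width: 0.0694
grip_force: 0.0
[0.50826008 0.16103231 0.21741708] [-0.99955775  0.94814444 -0.86417346]
top z 0.10030726307984061
[0.50844306 0.15975726 0.09770816] [0.02934858 0.03100241 0.00730243]
0.032 [0.50887273 0.15898713]
0.06 [0.50899513 0.15872484]
```

View pics/side3.png

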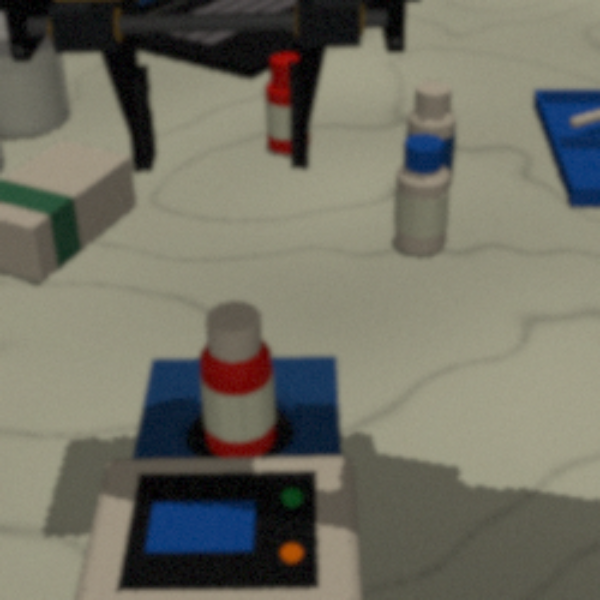

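The bottle stands upright and free in the nest at (237,385), centred within 2 mm. Its top is at 0.100 m, as expected for a 90 mm bottle on the 10 mm floor. The decoy is still standing at (285,100), and the gripper is clear above.

```bash
python3 -c "
from rig import hand_in
print(hand_in())"
```

```text
the job is handed in; nothing more can be done
None
```

The white-capped red bottle is standing upright, released, on the nest's floor, centred within about 2 mm; at that height the pin must be held down, though I couldn't see the pin itself. The red-capped bottle was left standing where it was, and the job was handed in after about 10 s.

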